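# Tip the corks into the feeder and hold its enabling lever

## Task

Lift the cork tray by the upright tab at its back, tip its four corks into the open hopper of the cork feeder and stand the empty tray flat on the desk again. Then press the feeder's spring-loaded enabling lever half way down, so that it lies level (never down to its bottom stop), and keep it there for at least two seconds. Finish while still holding the lever level with the gripper, and leave the other things on the desk as they are.

Things in the scene. Friction and masses are not known exactly. Their poses are not given: they have to be found in the camera images.
- tray: Loose aluminium cork tray, 140 (x) x 110 (y) mm, 0.16 kg. Origin under its foot, mid width, on the desk at z = 0; z up, x from the open pouring edge to the wooden tab. Pan from x = -52 to +29 mm, 104 mm wide inside, side and back walls 32 mm high; the floor slopes 5 degrees down to the back (8 mm high there). Pouring edge turned down 40 to 50 degrees: the corks roll out.
- tray_lip (a point): Middle of the tray's pouring edge, at tray x = -52, y = 0, z = 15 mm (floor level there, no wall). Same axes as the tray.
- tray_tab (a point): Where to grip the tray: on its upright wooden tab, mid thickness and width, at tray x = 68, y = 0, z = 70 mm. The tab is 12 mm thick in x, 56 mm wide in y, its top 87 mm above the tray's underside; it stands 30 mm behind the pan's back wall. Same axes as the tray; close the fingers along x.
- feeder: Cork feeder, fixed to the desk: dark base 172 (x) x 300 (y) mm, 28 mm high, with an open aluminium hopper on its +y part, a spring-loaded enabling lever on its -y part. Origin under the base's middle at desk height, z up, front -x. Heights: hopper rim 100 mm; index post beside the lever's tip 119 mm (at x = -66, y = -131 mm, 6 mm thick).
- hopper_in (a point): Centre of the hopper's inner floor, 30 mm above the desk, at x = -14, y = +60 mm of the feeder, same axes. Inside 137 (x) x 162 (y) mm; the rim is 70 mm above this point. A tall cabinet stands behind the desk's right part (from world x = 0.64 m on, y = -0.32 to 0.12 m): pouring along the feeder's y keeps the wrist clear of it.
- lever (a joint): Enabling lever, a steel bar 128 x 30 mm running from its hinge (feeder x = 60, y = -95, z = 76 mm) towards feeder -x. 0 = released, tip leaning up 0.28 rad; grows as the tip is pressed down; 0.28 = level, the middle; 0.56 = bottom stop. A spring returns it: about 3 N at the pad to start it, 6 N at the middle, 9 N at the bottom.
- lever_pad (a point): Middle of the top of the ribbed rubber pad (44 x 40 mm) near the lever's tip, 106 mm from the hinge along the bar and 13 mm above the bar's axis; the point turns with the lever: 117 mm above the desk when released, 89 mm when the lever is level (then at feeder x = -46, y = -95 mm), 58 mm at the bottom.
- stopper_0_mid (a point): Centre of a wine cork, 24 mm diameter, 45 mm long (along its y), 12 g, lying across the tray at the start (two rows of two, at the back of the pan).
- stopper_1_mid (a point): Centre of a wine cork, 24 mm diameter, 45 mm long (along its y), 12 g, lying across the tray at the start (two rows of two, at the back of the pan).
- stopper_2_mid (a point): Centre of a wine cork, 24 mm diameter, 45 mm long (along its y), 12 g, lying across the tray at the start (two rows of two, at the back of the pan).
- stopper_3_mid (a point): Centre of a wine cork, 24 mm diameter, 45 mm long (along its y), 12 g, lying across the tray at the start (two rows of two, at the back of the pan).
- pen: Marker pen lying on the desk, 135 mm long, 16 mm thick; origin under its middle. To be left alone.
- waiter_knife: Closed waiter's corkscrew, 112 x 14 x 24 mm, lying on the desk; origin under its middle. To be left alone.
- glass: Tasting glass, 63 mm diameter, 155 mm high, standing towards the back; origin under its foot. To be left alone.
- paper_roll: Till paper roll standing on end (stuck down), 58 mm diameter, 57 mm high; origin under it. To be left alone.
- capsule: Black bottle capsule standing on the desk (stuck down), 34 mm diameter, 60 mm high; origin under it. To be left alone.

How it is judged:
On the way, in this order (a step that is already met when the one before it is completed fails the run):
1. the four corks have been tipped into the hopper from the raised tray (x of stopper_0_mid in the frame of hopper_in between -0.072 and 0.072 m and y of stopper_0_mid in the frame of hopper_in between -0.085 and 0.085 m and z of stopper_0_mid in the frame of hopper_in between 0 and 0.066 m and x of stopper_1_mid in the frame of hopper_in between -0.072 and 0.072 m and y of stopper_1_mid in the frame of hopper_in between -0.085 and 0.085 m and z of stopper_1_mid in the frame of hopper_in between 0 and 0.066 m and x of stopper_2_mid in the frame of hopper_in between -0.072 and 0.072 m and y of stopper_2_mid in the frame of hopper_in between -0.085 and 0.085 m and z of stopper_2_mid in the frame of hopper_in between 0 and 0.066 m and x of stopper_3_mid in the frame of hopper_in between -0.072 and 0.072 m and y of stopper_3_mid in the frame of hopper_in between -0.085 and 0.085 m and z of stopper_3_mid in the frame of hopper_in between 0 and 0.066 m and height (world z) of tray above 0.04 m), for 0.1 s.
2. the empty tray stands flat on the desk, let go (height (world z) of tray below 0.006 m and angle between tray's own z axis and vertical below 0.05 rad and linear speed of tray below 0.02 m/s and contact force between each of the arm, the fingers and tray below 0.1 N), for 0.3 s.
3. the lever is held by the robot near its level middle position for two seconds (value of joint lever between 0.19 and 0.37 rad and contact force between any of the fingers, the arm and lever above 2 N), for 2 s.
At the end, for the whole second after the job is handed in: All four corks are in the hopper; the tray stands flat on the desk (within 3 degrees, underside within 6 mm of the desk) and untouched; the robot presses the lever with more than 2 N and keeps it within 0.09 rad of level (joint 0.19 to 0.37) (all of step 2 and all of step 3 and x of stopper_0_mid in the frame of hopper_in between -0.072 and 0.072 m and y of stopper_0_mid in the frame of hopper_in between -0.085 and 0.085 m and z of stopper_0_mid in the frame of hopper_in between 0 and 0.066 m and x of stopper_1_mid in the frame of hopper_in between -0.072 and 0.072 m and y of stopper_1_mid in the frame of hopper_in between -0.085 and 0.085 m and z of stopper_1_mid in the frame of hopper_in between 0 and 0.066 m and x of stopper_2_mid in the frame of hopper_in between -0.072 and 0.072 m and y of stopper_2_mid in the frame of hopper_in between -0.085 and 0.085 m and z of stopper_2_mid in the frame of hopper_in between 0 and 0.066 m and x of stopper_3_mid in the frame of hopper_in between -0.072 and 0.072 m and y of stopper_3_mid in the frame of hopper_in between -0.085 and 0.085 m and z of stopper_3_mid in the frame of hopper_in between 0 and 0.066 m); the arm keeps its last pose, push and grip.
It fails at once if the lever is pressed to its bottom stop (beyond 0.52 rad) (value of joint lever above 0.52 rad).
It fails at once if another thing on the desk is shifted by more than 40 mm or knocked over (distance of any of pen, waiter_knife, glass from where it was at the start of the episode above 0.04 m or angle between glass's own z axis and vertical above 0.5 rad).
It also fails if it takes over 72 s, if anything falls off the work surface, if the arm or the gripper's body presses on something with over 40 N, if the wrist force passes 120 N, or if a joint passes its speed limit or range.

## Robot

A 6-joint arm with a two-finger parallel gripper is mounted at the origin on a cart in front of the work surface, level with it; the furniture and walls round the work are solid. World frame = base frame: x ahead of the robot, y to its left, z up, the work surface at z = 0. Lengths are in m, angles in rad, forces in N, time in s.
With the tool pointing down it reaches from about 0.375 to 0.9 m from the base axis. Payload 3.1 kg.
Tool frame: the origin (TCP) lies midway between the tips of the shut fingers; the grasp point (between the pads) lies 19 mm behind it (pinch_z is the distance from the TCP to the grasp point, in m); y points along the fingers, z is the direction in which the jaws open and shut, and the axes are right-handed (so a half turn about y gives the same grasp; the last joint's range is limited). The gripper opens to 87 mm and grips with 3 to 60 N. Pads are 19 mm wide; open, the fingers measure 117 mm over their backs; the gripper's body (75 mm by 190 mm) begins 51 mm behind the grasp point.
Start: joints at [1.147, 0.527, 1.433, -0, 1.181, -0.178], TCP at [0.152, 0.606, 0.223] pointing down, gripper open.
Joint ranges: [-3.08, 3.08], [-0.75, 2.2], [0.22, 2.44], [-1.43, 4.57], [0, 2.65], [-2.85, 2.85]. Speed limits (rad/s): [2.79, 2.79, 3.14, 3.14, 3.14, 3.14].

## Interface

Orientations are given as a unit quaternion [x, y, z, w].
In Python, from rig import * gives the robot as it stands.
- The arm moves only by the tool drive_tool, never from a script. Its argument "plan" is a list of rows, each a list of 7 numbers: the shift along the tool's x, y, z in mm, then the turn, a rotation vector about the tool's x, y, z in degrees, then the finger opening in mm, from 0 to 87. A call has 1 to 10 rows; each row is the pose to reach, as a shift and turn from the pose commanded when the call began, along the tool's axes at that moment; what a row does not reach only later rows make up. A row lasts 1/10 s, in which the tool goes at most 50 mm and 8.59 degrees, less where a joint would pass 70% of its speed; a pose out of reach is approached as far as the arm can. A call with a gripper value outside its range is refused whole. The fingers move at their own pace and stop on an object; "newtons" is the grip in N (left out, the last holds). Time passes only in rows, so rows that repeat a pose let the fingers close. It gives the time, the measured TCP pose, the force and the opening at its end, in the units of the state.
- get_obs(): the state, without advancing time (a new reading comes with each control period).
- camera(name): name is "scene" or "top" or "wrist"; returns the picture (420x560x3 uint8, blue, green, red); there is no depth.
- get_calibration(name): a dict with "fx", "fy", "cx", "cy" (pixels), "D" ([k1, k2, p1, p2, k3] as OpenCV has them; the pictures are not rectified), "origin" and "rotation" of the camera in the world; the wrist camera has in their place "tool_from_camera" (4x4, takes a point from camera to tool coordinates, whose origin is the TCP and whose axes are the tool frame's). Camera axes: x right, y down, z forward; pixel columns grow to the right and rows downward; lengths in m; the calibration is good to about 2 mm. A picture is of the moment at which its call begins: read the wrist's pose just before it. get_calibration takes no time and is no camera call.
- hand_in(): hands the job in, once; it reports no verdict.
Trained networks look in the newest picture that a camera, given by its name, has taken for a name from the list of things; names that differ only in an ending like _2 or _b are one class to them, and where a whole thing is asked for, a point or a joint stands for the part that bears it (a point fixed in the world has none). Each returns a list of dicts, best first, with "conf" (0 to 1); they miss things now and then, are a little off and sometimes report something else, mostly with a low value. They report only what shows in the picture. A call takes as long as a camera call.
- spot_in(camera, target): "location" ([column, row] in pixels, amid what is visible of it).
- mark_of(camera, target): "location" ([column, row] in pixels: a listed point, or the origin of a listed thing).
The state is a dict: "time": time; "q": joint angles; "joint_velocities": joint speeds; "joint_torque": joint torques, N m; "position": TCP position; "tool_rot": TCP orientation; "ft_force": force on the tool from outside, world axes, zero at the start; "moment": the same for the moment, N m; "grip_width": finger opening in m.
Only numpy, scipy, OpenCV 4.12 (cv2) and the standard library are available. Lean on these libraries where they do the work, as an engineer would, in place of code of your own. Each camera call takes 0.05 s, during which the arm holds its last target. There are 200 camera calls.

## Working session

There is one attempt and no reset: what is moved stays moved. The work goes in short steps, Python scripts to look and compute and a tool call to move; the robot and the scene stay as the last step left them, time stands still between calls to the robot, and variables do not carry over. Pictures are saved under pics/ and viewed, about 8 in all and at most 12, crops included, and the job is handed in when it is done.

Besides the shell and the picture viewer there is one more tool, called after "Emit:" as a command line: name --pt "numbers of a row" for each row, then --argument value for the rest. drive_tool: Moves the arm, as the interface text tells. Its arguments: {"type":"object","properties":{"plan":{"type":"array","items":{"type":"array","items":{"type":"number"}}},"newtons":{"type":"number"}},"required":["plan"]}

```bash
mkdir -p pics; cat > h.py <<'E'
from rig import *
import numpy as np, cv2
from scipy.spatial.transform import Rotation as R
def ray(cam,px):
    c=get_calibration(cam); K=np.array([[c['fx'],0,c['cx']],[0,c['fy'],c['cy']],[0,0,1]])
    u=cv2.undistortPoints(np.array([[px]],float),K,np.array(c['D'],float))[0,0]
    d=np.array([u[0],u[1],1.])
    if cam=='wrist':
        T=np.array(c['tool_from_camera']); o=get_obs(); Rt=R.from_quat(o['tool_rot']).as_matrix()
        return Rt@T[:3,3]+o['position'], Rt@T[:3,:3]@d
    return np.array(c['origin']), np.array(c['rotation'])@d
def at_z(cam,px,z):
    o,d=ray(cam,px); return o+d*(z-o[2])/d[2]
E
python3 - <<'E'
from h import *
o=get_obs(); print(o['time'],o['position'],R.from_quat(o['tool_rot']).as_matrix().round(3).tolist())
for c in('top','scene'):
    cv2.imwrite(f'pics/{c}0.png',camera(c))
    for n,z in dict(tray=0,tray_lip=.015,tray_tab=.07,feeder=0,hopper_in=.03,lever_pad=.117,pen=0,waiter_knife=0,glass=0,paper_roll=0,capsule=0).items():
        for r in mark_of(c,n)[:2]:
            print(c,n,round(r['conf'],2),np.round(r['location'],0),at_z(c,r['location'],z).round(3))
print(get_obs()['time'])
for c in('top','scene'):
    k=get_calibration(c);print(c,np.round(k['origin'],3),np.round(k['rotation'],2).tolist())
E
```

```text
0.0 [0.15175236 0.60555663 0.22158786] [[0.97, -0.001, 0.243], [-0.243, -0.002, 0.97], [-0.0, -1.0, -0.002]]Traceback (most recent call last):
  File "<stdin>", line 7, in <module>
  File "h.py", line 13, in at_z
    o,d=ray(cam,px); return o+d*(z-o[2])/d[2]
        ~~~^^^^^^^^
  File "h.py", line 11, in ray
    return np.array(c['origin']), np.array(c['rotation'])@d
                                  ~~~~~~~~~~~~~~~~~~~~~~~^~
ValueError: matmul: Input operand 1 has a mismatch in its core dimension 0, with gufunc signature (n?,k),(k,m?)->(n?,m?) (size 3 is different from 4)
```

```bash
sed -i "s/np.array(c\['rotation'\])@d/R.from_quat(c['rotation']).as_matrix()@d/" h.py
python3 - <<'E'
from h import *
for c in('top','scene'):
    cv2.imwrite(f'pics/{c}0.png',camera(c))
    for n,z in dict(tray=0,tray_lip=.015,tray_tab=.07,feeder=0,hopper_in=.03,lever_pad=.117,pen=0,waiter_knife=0,glass=0,paper_roll=0,capsule=0).items():
        for r in mark_of(c,n)[:2]:
            print(c,n,round(r['conf'],2),np.round(r['location'],0),at_z(c,r['location'],z).round(3))
print(get_obs()['time'])
for c in('top','scene'):
    k=get_calibration(c);print(c,np.round(k['origin'],3))
E
```

```text
top tray 0.9 [222. 216.] [0.542 0.167 0.   ]
top tray_lip 0.88 [234. 221.] [0.522 0.117 0.015]
top tray_tab 0.91 [199. 212.] [0.55  0.249 0.07 ]
top feeder 0.94 [323. 231.] [ 0.484 -0.244  0.   ]
top hopper_in 0.87 [306. 233.] [ 0.474 -0.172  0.03 ]
top lever_pad 0.63 [233. 222.] [0.512 0.108 0.117]
top lever_pad 0.54 [349. 245.] [ 0.427 -0.333  0.117]
top pen 0.52 [223. 263.] [0.352 0.16  0.   ]
top waiter_knife 0.59 [178. 260.] [0.36  0.343 0.   ]
top glass 0.35 [378. 194.] [ 0.639 -0.466  0.   ]
top paper_roll 0.53 [379. 192.] [ 0.644 -0.473  0.   ]
top capsule 0.61 [390. 244.] [ 0.434 -0.513  0.   ]
scene tray 0.55 [222. 179.] [0.532 0.177 0.   ]
scene tray_lip 0.89 [224. 191.] [0.505 0.117 0.015]
scene tray_lip 0.28 [215. 177.] [0.512 0.187 0.015]
scene tray_tab 0.68 [218. 152.] [0.551 0.23  0.07 ]
scene tray_tab 0.2 [226. 189.] [0.494 0.075 0.07 ]
scene feeder 0.79 [274. 276.] [ 0.469 -0.233  0.   ]
scene hopper_in 0.77 [265. 255.] [ 0.475 -0.176  0.03 ]
scene lever_pad 0.63 [281. 281.] [ 0.434 -0.322  0.117]
scene pen 0.49 [180. 203.] [0.368 0.16  0.   ]
scene waiter_knife 0.6 [154. 163.] [0.375 0.371 0.   ]
scene paper_roll 0.73 [379. 304.] [ 0.659 -0.466  0.   ]
scene capsule 0.7 [216. 177.] [0.52  0.199 0.   ]
scene capsule 0.52 [319. 362.] [ 0.423 -0.512  0.   ]
1.3
top [ 0.427 -0.097  1.743]
scene [ 0.012 -0.945  1.265]
```

View pics/top0.png

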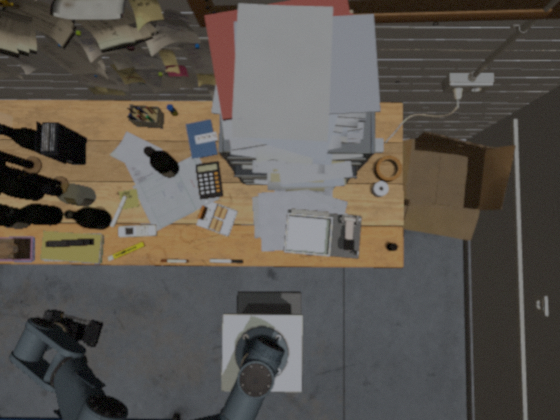

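View pics/scene0.png

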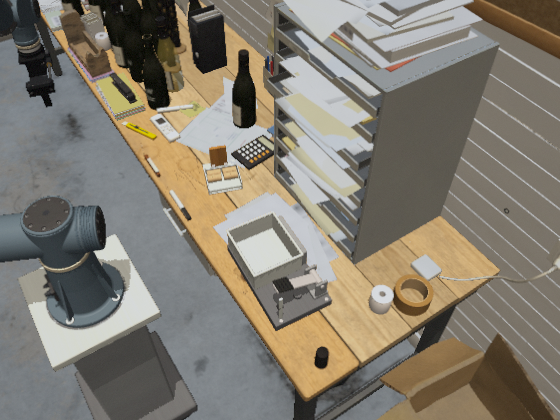

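```bash
python3 - <<'E'
from h import *
k=get_calibration('wrist');print(np.round(k['tool_from_camera'],3),k['fx'],k['cx'],k['cy'])
E
```

```text
[[-0.001  0.952  0.306 -0.085]
 [ 0.001 -0.306  0.952 -0.161]
 [ 1.     0.001 -0.     0.   ]
 [ 0.     0.     0.     1.   ]] 359.8205934290933 276.58448641187556 207.29939287377687
```

Emit:
drive_tool --pt "45 -20 -30 0 0 0 87" --pt "90 -40 -60 0 0 0 87" --pt "130 -60 -90 0 0 0 87" --pt "170 -80 -120 0 0 0 87" --pt "210 -100 -150 0 0 0 87" --pt "250 -110 -180 0 0 0 87" --pt "290 -110 -210 0 0 0 87" --pt "330 -110 -240 0 0 0 87" --pt "360 -110 -265 0 0 0 87" --pt "380 -110 -285 0 0 0 87"

```text
time: 2.3
position: [0.4529, 0.2354, 0.333]
tool_rot: [-0.702, 0.086, -0.088, 0.702]
ft_force: [0.4, 0.8, 0.4]
grip_width: 0.0871
```

```bash
cat > m.py <<'E'
from h import *
import sys
def meas(cam,d):
    out={}
    for n,z in d.items():
        for r in mark_of(cam,n)[:2]:
            p=at_z(cam,r['location'],z); print(cam,n,round(r['conf'],2),np.round(r['location'],0),p.round(4)); out.setdefault(n,p)
    return out
E
python3 - <<'E'
from m import *
cv2.imwrite('pics/w1.png',camera('wrist'))
m=meas('wrist',dict(tray=0,tray_lip=.015,tray_tab=.07,pen=0,glass=0,waiter_knife=0,hopper_in=.03,feeder=0))
d=m['tray_tab']-m['tray_lip'];print(np.degrees(np.arctan2(d[1],d[0])),np.linalg.norm(d[:2]))
E
```

```text
wrist tray 0.84 [250. 217.] [0.5314 0.1733 0.    ]
wrist tray_lip 0.83 [213. 221.] [0.5166 0.1258 0.015 ]
wrist tray_tab 0.63 [300. 242.] [0.5532 0.2418 0.07  ]
wrist pen 0.17 [261. 207.] [0.5165 0.1977 0.    ]
wrist glass 0.93 [273. 365.] [0.7962 0.1452 0.    ]
wrist waiter_knife 0.63 [348.  66.] [ 0.3565  0.357  -0.    ]
wrist hopper_in 0.92 [ 12. 244.] [ 0.4743 -0.1726  0.03  ]
wrist hopper_in 0.16 [261. 238.] [0.5513 0.1915 0.03  ]
wrist feeder 0.53 [248. 202.] [0.5037 0.1827 0.    ]
72.49961191367207 0.12165365154420954
```

View pics/w1.png

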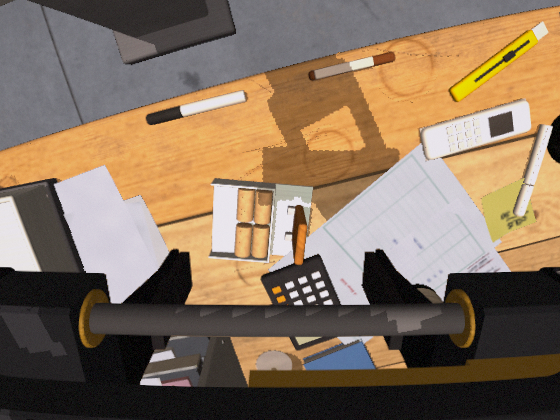

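Emit:
drive_tool --pt "5 0 -48 0 0 0 87" --pt "10 0 -96 0 0 0 87" --pt "15 0 -144 0 0 0 87" --pt "20 0 -192 0 0 0 87" --pt "25 0 -240 0 0 0 87" --pt "30 0 -288 0 0 0 87" --pt "35 0 -330 0 0 0 87" --pt "40 0 -360 0 0 0 87" --pt "45 0 -385 0 0 0 60" --pt "45 0 -385 0 0 0 60"

```text
time: 3.75
position: [0.4018, -0.1491, 0.3328]
tool_rot: [0.702, -0.087, 0.088, -0.701]
ft_force: [-0.2, 1.4, -0.2]
grip_width: 0.0776
```

```bash
python3 - <<'E'
from m import *
cv2.imwrite('pics/w2.png',camera('wrist'))
print(get_obs()['position'],get_obs()['q'])
m=meas('wrist',dict(feeder=0,hopper_in=.03,lever_pad=.117,paper_roll=0,capsule=0))
d=m['hopper_in']-m['lever_pad'];print(np.degrees(np.arctan2(d[1],d[0])-np.arctan2(155,24)),np.linalg.norm(d[:2]))
E
```

```text
[ 0.40143815 -0.14724888  0.33256496] [-6.14478551e-01  1.18278483e-01  1.73879256e+00  4.39874413e-04
  1.28460788e+00 -1.93835725e+00]
wrist feeder 0.82 [231. 219.] [ 0.4741 -0.232   0.    ]
wrist hopper_in 0.97 [269. 216.] [ 0.4725 -0.1738  0.03  ]
wrist lever_pad 0.87 [132. 240.] [ 0.435  -0.3254  0.117 ]
wrist paper_roll 0.47 [ 53. 234.] [ 0.4318 -0.5059  0.    ]
wrist capsule 0.84 [ 53. 234.] [ 0.4318 -0.5069  0.    ]
-5.082813368800995 0.1561002310137861
```

View pics/w2.png

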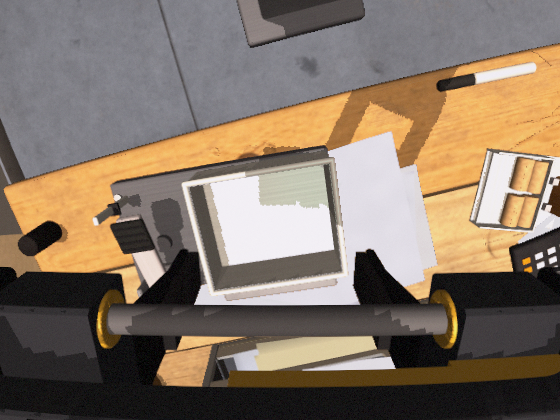

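```bash
cat >> h.py <<'E'
def wristori(q):
    return (R.from_euler('z',q[0])*R.from_euler('y',q[1]+q[2])*R.from_euler('z',q[3])*R.from_euler('y',q[4])*R.from_euler('z',q[5]))
E
python3 - <<'E'
from h import *
P=[at_z('wrist',p,.1)[:2] for p in[(183,184),(334,158),(345,273),(208,297)]]
print(np.round(P,4),np.mean(P,0))
f=lambda a,b:np.degrees(np.arctan2(*(b-a)[::-1]))
print([f(P[0],P[1]),f(P[3],P[2]),f(P[0],P[3])+90,f(P[1],P[2])+90])
o=get_obs();Rt=R.from_quat(o['tool_rot'])
C=wristori(o['q']).inv()*Rt; print(C.as_matrix().round(3))
q0=[1.147,0.527,1.433,0,1.181,-0.178]; print((wristori(q0)*C).as_matrix().round(3))
# pour pose orientation
def tool(yaw,tilt): # z yaw, approach down, then tilt lip down
    z=np.array([np.cos(yaw),np.sin(yaw),0]);y=np.array([0,0,-1]);x=np.cross(y,z)
    M=np.c_[x,y,z]; return R.from_rotvec(-np.array([-np.sin(yaw),np.cos(yaw),0])*tilt)*R.from_matrix(M)
for yaw in(72,84):
  for t in (0,25,50):
    for flip in(0,1):
        T=tool(np.radians(yaw),np.radians(t))
        if flip:T=T*R.from_euler('y',np.pi)
        q1=-.35;q23=1.9
        W=(R.from_euler('z',q1)*R.from_euler('y',q23)).inv()*T*C.inv()
        e=W.as_euler('ZYZ'); print(yaw,t,flip,e.round(2))
E
```

```text
[[ 0.3893 -0.2517]
 [ 0.4013 -0.08  ]
 [ 0.5442 -0.0941]
 [ 0.5363 -0.2679]] [ 0.4677562  -0.17344286]
[np.float64(85.997897226068), np.float64(87.4198603749961), np.float64(83.6989329211114), np.float64(84.39585745393076)]
[[-0. -0. -1.]
 [-1.  0.  0.]
 [ 0.  1. -0.]]
[[ 0.97   0.     0.243]
 [-0.243  0.001  0.97 ]
 [ 0.    -1.     0.001]]
72 0 0 [-0.    1.24 -1.61]
72 0 1 [0.   1.24 1.53]
72 25 0 [ 0.46  1.29 -1.75]
72 25 1 [0.46 1.29 1.4 ]
72 50 0 [ 0.89  1.39 -1.85]
72 50 1 [0.89 1.39 1.29]
84 0 0 [-0.    1.24 -1.82]
84 0 1 [0.   1.24 1.33]
84 25 0 [ 0.43  1.37 -1.93]
84 25 1 [0.43 1.37 1.21]
84 50 0 [ 0.84  1.54 -1.98]
84 50 1 [0.84 1.54 1.16]
```

Emit:
drive_tool --pt "6 10 48 0 0 0 60" --pt "12 20 95 0 0 0 60" --pt "18 35 140 0 0 0 60" --pt "24 55 185 0 1 0 60" --pt "30 75 230 0 2 0 60" --pt "36 95 275 0 3 0 60" --pt "42 115 320 0 3.4 0 60" --pt "48 135 360 0 3.4 0 60" --pt "51 155 395 0 3.4 0 60" --pt "53 170 413 0 3.4 0 60"

```text
time: 5.05
position: [0.5528, 0.2447, 0.1611]
tool_rot: [-0.699, 0.106, -0.106, 0.699]
ft_force: [-0.1, -0.6, 1.2]
grip_width: 0.0603
```

Emit:
drive_tool --pt "0 20 0 0 0 0 60" --pt "0 20 0 0 0 0 60"

```text
time: 5.25
position: [0.5503, 0.2419, 0.1397]
tool_rot: [0.7, -0.109, 0.104, -0.698]
ft_force: [-0.6, 0.2, -0.4]
grip_width: 0.0599
```

```bash
python3 - <<'E'
from m import *
cv2.imwrite('pics/w3.png',camera('wrist'))
o=get_obs();print(o['time'],o['position'],R.from_quat(o['tool_rot']).as_matrix().round(3).tolist())
m=meas('wrist',dict(tray=0,tray_lip=.015,tray_tab=.07))
E
```

```text
5.3 [0.55132627 0.24152816 0.14124694] [[0.954, -0.004, 0.298], [-0.298, -0.001, 0.954], [-0.003, -1.0, -0.002]]
wrist tray 0.79 [201. 193.] [0.5323 0.1782 0.    ]
wrist tray_lip 0.78 [135. 201.] [0.5196 0.125  0.015 ]
wrist tray_lip 0.69 [187. 232.] [0.5591 0.1575 0.015 ]
wrist tray_tab 0.68 [275. 228.] [0.5585 0.2384 0.07  ]
```

View pics/w3.png

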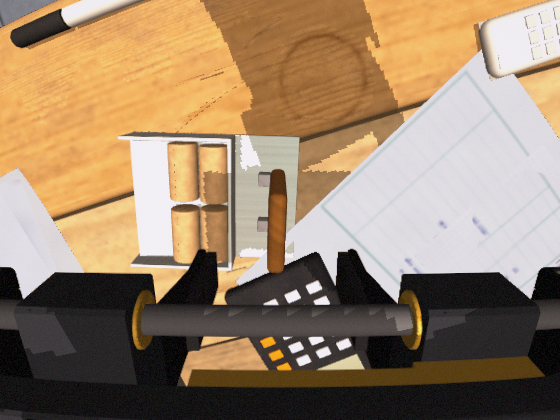

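Emit:
drive_tool --pt "5 30 0 0 0 0 60" --pt "6 60 0 0 0 0 60" --pt "6 80 0 0 0 0 60" --pt "6 90 0 0 0 0 60" --pt "6 90 0 0 0 0 60" --pt "6 90 0 0 0 0 5" --pt "6 90 0 0 0 0 5" --pt "6 90 0 0 0 0 5" --pt "6 90 0 0 0 0 5" --pt "6 90 0 0 0 0 5" --newtons 40

```text
time: 6.45
position: [0.5591, 0.2389, 0.053]
tool_rot: [-0.699, 0.107, -0.108, 0.699]
ft_force: [-0.3, -0.3, -0.3]
grip_width: 0.0282
```

Emit:
drive_tool --pt "0 0 0 0 0 0 5" --pt "0 0 0 0 0 0 5"

```text
time: 6.65
position: [0.5588, 0.2388, 0.0526]
tool_rot: [0.699, -0.108, 0.107, -0.699]
ft_force: [-0.4, -0.1, 0.2]
grip_width: 0.0122
```

Emit:
drive_tool --pt "0 0 0 0 0 0 5" --pt "0 -5 0 0 0 0 5" --pt "0 -15 0 0 0 0 5" --pt "0 -30 0 0 0 0 5" --pt "0 -50 0 0 0 0 5" --pt "0 -75 0 0 0 0 5" --pt "0 -100 0 0 0 0 5" --pt "0 -125 0 0 0 0 5" --pt "0 -145 0 0 0 0 5" --pt "0 -155 0 0 0 0 5"

```text
time: 7.65
position: [0.56, 0.2392, 0.211]
tool_rot: [-0.698, 0.106, -0.109, 0.7]
ft_force: [0.1, 0.7, -2.5]
grip_width: 0.0118
```

```bash
python3 - <<'E'
from m import *
cv2.imwrite('pics/w4.png',camera('wrist'))
o=get_obs();print(o['time'],o['position'],R.from_quat(o['tool_rot']).as_matrix().round(3).tolist(),o['ft_force'],o['grip_width'])
E
```

```text
7.7 [0.56037504 0.23925391 0.21164679] [[0.954, 0.006, 0.3], [-0.3, 0.001, 0.954], [0.005, -1.0, 0.003]] [ 0.51508914  0.24769019 -1.38102154] 0.01153208480378012
```

View pics/w4.png

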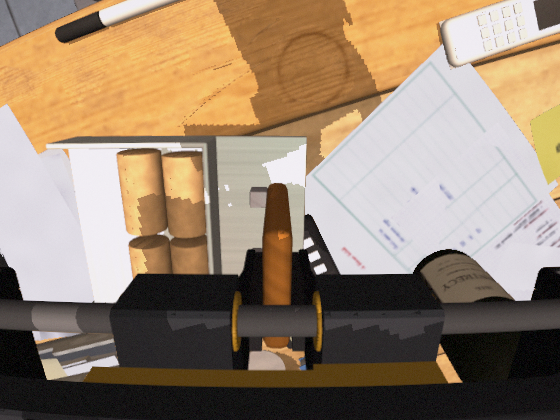

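Emit:
drive_tool --pt "0 0 -10 0 0 0 5" --pt "0 0 -30 0 -1 0 5" --pt "1 0 -55 0 -2 0 5" --pt "1 0 -80 0 -3.5 0 5" --pt "2 0 -105 0 -5 0 5" --pt "2 0 -130 0 -6.5 0 5" --pt "3 0 -155 0 -8 0 5" --pt "3 0 -180 0 -9.5 0 5" --pt "4 0 -202 0 -10.5 0 5" --pt "4 0 -221 0 -11.5 0 5"

```text
time: 8.7
position: [0.4943, 0.0254, 0.2062]
tool_rot: [-0.706, 0.038, -0.036, 0.706]
ft_force: [-0.0, 0.1, -2.8]
grip_width: 0.0119
```

Emit:
drive_tool --pt "0 0 -15 0 -0.6 0 5" --pt "0 0 -27 0 -1 0 5" --pt "0 0 -36 0 -1.2 0 5" --pt "0 0 -43 0 -1.2 0 5" --pt "0 0 -47 0 -1.2 0 5" --pt "0 0 -48 0 -1.2 0 5" --pt "0 0 -48 0 -1.2 0 5"

```text
time: 9.4
position: [0.4912, -0.0207, 0.2075]
tool_rot: [-0.706, 0.03, -0.029, 0.707]
ft_force: [0.2, -0.5, -1.6]
grip_width: 0.012
```

```bash
python3 - <<'E'
from m import *
cv2.imwrite('pics/w5.png',camera('wrist'))
o=get_obs();Rt=R.from_quat(o['tool_rot']);print(o['time'],o['position'],Rt.as_matrix().round(3).tolist(),o['grip_width'],o['q'])
lip=o['position']+Rt.apply([0,.0375,-.12]);print('lip',lip)
# pivot about the lip: rows in tool frame. turn about tool x
L=np.array([0,37.5,-120.])
for sgn in(1,-1):print(sgn,Rt.apply(R.from_rotvec([sgn*.5,0,0]).apply([0,1,0])))
tgt=np.array([.474,-.138,.130]); s=Rt.inv().apply(tgt-lip)*1000
print('shift',s)
for a in range(5,56,5):
    T=R.from_rotvec([np.radians(a),0,0]); print(a,(s*min(1,a/15)+L-T.apply(L)).round(0), 'neg',(s*min(1,a/15)+L-T.inv().apply(L)).round(0))
E
```

```text
9.45 [ 0.49124418 -0.0206082   0.20753383] [[0.997, -0.0, 0.083], [-0.083, 0.0, 0.997], [-0.0, -1.0, 0.0]] 0.01170769936942723 [-2.69763507e-01  3.70576030e-01  1.77716563e+00  2.16439320e-04
  9.93964110e-01 -1.75745397e+00]
lip [ 0.48126656 -0.14018517  0.17000992]
1 [ 0.03980039  0.47794609 -0.87748702]
-1 [-0.03990687 -0.47758628 -0.87767807]
shift [-7.41996053 40.01080497  1.56558454]
5 [-2.  3. -3.] neg [-2. 24.  3.]
10 [-5.  6. -7.] neg [-5. 48.  6.]
15 [ -7.  10. -12.] neg [-7. 72.  7.]
20 [ -7.   1. -18.] neg [-7. 83.  7.]
25 [ -7.  -7. -26.] neg [-7. 94.  6.]
30 [ -7. -15. -33.] neg [ -7. 105.   4.]
35 [ -7. -22. -42.] neg [ -7. 116.   1.]
40 [ -7. -28. -51.] neg [ -7. 126.  -2.]
45 [ -7. -34. -60.] neg [ -7. 136.  -7.]
50 [ -7. -39. -70.] neg [ -7. 145. -13.]
55 [ -7. -42. -80.] neg [ -7. 154. -19.]
```

View pics/w5.png

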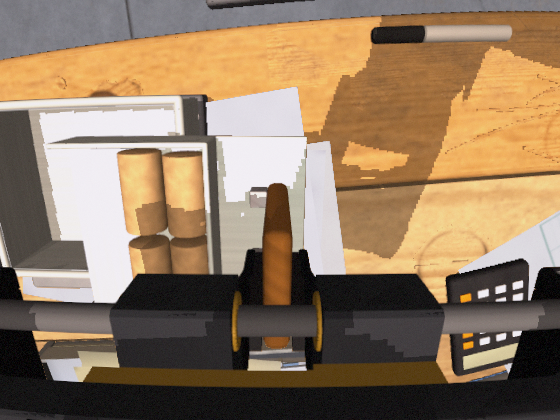

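Emit:
drive_tool --pt "-2 15 0 0 0 0 5" --pt "-4 30 0 0 0 0 5" --pt "-4 38 1 0 0 0 5" --pt "-4 30 -2 5 0 0 5" --pt "-4 20 -7 10 0 0 5" --pt "-4 10 -12 15 0 0 5" --pt "-4 1 -18 20 0 0 5" --pt "-4 -7 -26 25 0 0 5" --pt "-4 -15 -33 30 0 0 5" --pt "-4 -22 -42 35 0 0 5"

```text
time: 10.45
position: [0.4843, -0.063, 0.2304]
tool_rot: [-0.461, 0.018, -0.037, 0.887]
ft_force: [-1.1, 0.1, -0.9]
grip_width: 0.0115
```

```bash
python3 - <<'E'
from h import *
o=get_obs();Rt=R.from_quat(o['tool_rot']);print(o['time'],o['position'],Rt.as_matrix().round(3).tolist(),o['grip_width'])
print('lip',o['position']+Rt.apply([0,.0375,-.12]))
L=np.array([0,37.5,-120.])
for a in range(3,19,3):print(a,(L-R.from_rotvec([np.radians(a),0,0]).apply(L)).round(0))
E
```

```text
10.45 [ 0.48430587 -0.06303844  0.2303705 ] [[0.997, 0.049, 0.066], [-0.083, 0.573, 0.815], [0.002, -0.818, 0.575]] 0.011463699095658302
lip [ 0.47818151 -0.13941435  0.13069371]
3 [ 0. -6. -2.]
6 [  0. -12.  -5.]
9 [  0. -18.  -7.]
12 [  0. -24. -10.]
15 [  0. -30. -14.]
18 [  0. -35. -17.]
```

Emit:
drive_tool --pt "0 -6 -2 3 0 0 5" --pt "0 -12 -5 6 0 0 5" --pt "0 -18 -7 9 0 0 5" --pt "0 -24 -10 12 0 0 5" --pt "0 -30 -14 15 0 0 5" --pt "0 -30 -14 15 0 0 5" --pt "0 -30 -14 15 0 0 5" --pt "0 -30 -14 15 0 0 5" --pt "0 -30 -14 15 0 0 5"

```text
time: 11.35
position: [0.4814, -0.0903, 0.2464]
tool_rot: [-0.342, 0.014, -0.039, 0.939]
ft_force: [-0.2, -0.1, -1.4]
grip_width: 0.0116
```

```bash
python3 - <<'E'
from m import *
a=camera('wrist');b=camera('scene');t=camera('top')
z=np.vstack([cv2.resize(b[130:350,170:370],(400,440),interpolation=2)[:420],]);
cv2.imwrite('pics/w6.png',np.hstack([cv2.resize(a,(400,300)),cv2.resize(b[170:320,180:380],(400,300),interpolation=2)]))
o=get_obs();print(o['time'],o['position'],o['ft_force'],o['grip_width'])
for i in range(4):
    pass
for c in('wrist','scene','top'):
  for r in mark_of(c,'stopper_0_mid'): print(c,r['conf'],r['location'],at_z(c,r['location'],.045).round(3))
E
```

```text
11.5 [ 0.48141279 -0.09052754  0.24635568] [ 0.4380761   0.50593786 -2.20557077] 0.011737697631685362
wrist 0.66 [14.9, 164.7] [ 0.438 -0.146  0.045]
scene 0.44 [250.3, 251.3] [ 0.442 -0.152  0.045]
scene 0.36 [248.5, 184.9] [0.571 0.072 0.045]
top 0.58 [296.5, 240.4] [ 0.444 -0.135  0.045]
```

View pics/w6.png

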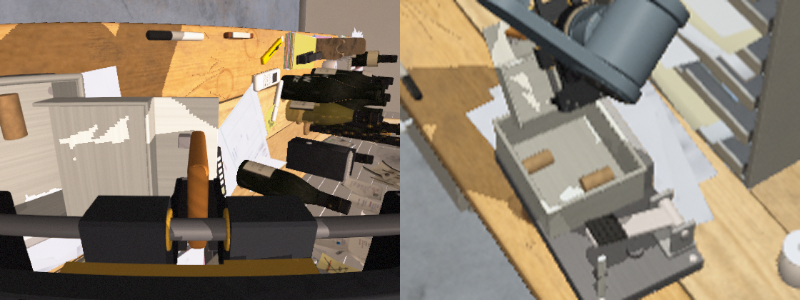

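Emit:
drive_tool --pt "0 11 3 -5 0 0 5" --pt "0 21 4 -10 0 0 5" --pt "0 32 5 -15 0 0 5" --pt "0 43 5 -20 0 0 5" --pt "0 54 4 -25 0 0 5" --pt "0 65 2 -30 0 0 5" --pt "0 76 0 -35 0 0 5" --pt "0 86 -4 -40 0 0 5" --pt "0 96 -9 -45 0 0 5" --pt "0 105 -15 -50 0 0 5"

```text
time: 12.65
position: [0.4871, -0.0199, 0.1672]
tool_rot: [0.707, -0.03, 0.03, -0.706]
ft_force: [0.4, 0.2, -2.5]
grip_width: 0.0115
```

Emit:
drive_tool --pt "0 -10 10 0 0 0 5" --pt "0 -25 30 0 1 0 5" --pt "0 -40 60 0 2 0 5" --pt "0 -40 90 0 3 0 5" --pt "0 -40 125 0 4 0 5" --pt "0 -40 160 0 6 0 5" --pt "0 -40 195 0 8 0 5" --pt "0 -40 225 0 10 0 5" --pt "0 -40 250 0 12 0 5" --pt "0 -40 265 0 12.7 0 5"

```text
time: 13.65
position: [0.5094, 0.2458, 0.2083]
tool_rot: [-0.698, 0.108, -0.107, 0.7]
ft_force: [-0.1, -0.0, -0.9]
grip_width: 0.0117
```

```bash
python3 - <<'E'
from m import *
a=camera('wrist');b=camera('scene')
cv2.imwrite('pics/w7.png',np.hstack([cv2.resize(a,(400,300)),cv2.resize(b[170:320,180:380],(400,300),interpolation=2)]))
o=get_obs();Rt=R.from_quat(o['tool_rot']);print(o['time'],o['position'],Rt.as_matrix().round(3).tolist(),o['ft_force'],o['grip_width'])
print(Rt.inv().apply(np.array([.5588,.2388,.053])-o['position']))
for c in('scene','top'):
  for r in mark_of(c,'stopper_0_mid'): print(c,r['conf'],r['location'],at_z(c,r['location'],.045).round(3))
E
```

```text
13.75 [0.50959771 0.2455217  0.20818762] [[0.954, 0.0, 0.298], [-0.298, 0.003, 0.954], [-0.0, -1.0, 0.003]] [ 0.06181062  0.39645038 -1.77689449] 0.011738686624898772
[0.04903616 0.1551878  0.00783883]
scene 0.64 [250.0, 254.3] [ 0.436 -0.16   0.045]
top 0.58 [296.5, 240.4] [ 0.444 -0.135  0.045]
```

View pics/w7.png

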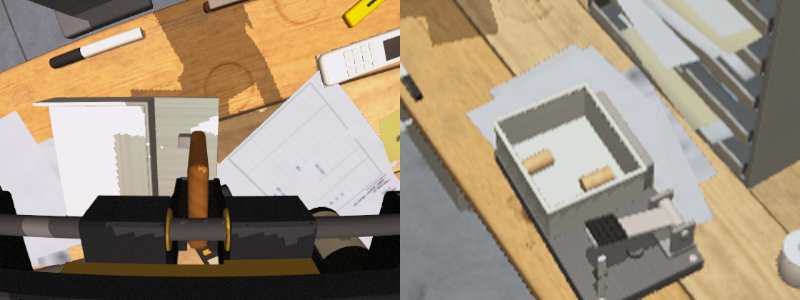

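```bash
python3 - <<'E'
from m import *
b=camera('top')
cv2.imwrite('pics/t8.png',cv2.resize(b[195:270,275:375],(800,600),interpolation=2))
E
```

```text
(no output)
```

View pics/t8.png

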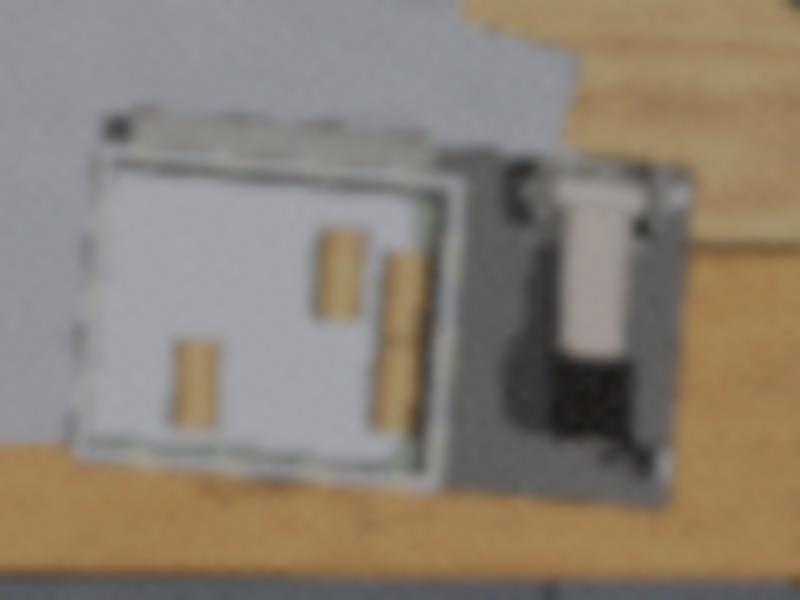

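Emit:
drive_tool --pt "15 10 2 0 0 0 5" --pt "35 30 5 0 0 0 5" --pt "49 60 8 0 0 0 5" --pt "49 90 8 0 0 0 5" --pt "49 115 8 0 0 0 5" --pt "49 132 8 0 0 0 5" --pt "49 143 8 0 0 0 5" --pt "49 149 8 0 0 0 5" --pt "49 153 8 0 0 0 5" --pt "49 154 8 0 0 0 5"

```text
time: 14.9
position: [0.5591, 0.2364, 0.0533]
tool_rot: [-0.699, 0.107, -0.108, 0.699]
ft_force: [0.2, -0.1, -0.5]
grip_width: 0.0119
```

Emit:
drive_tool --pt "0 0 0 0 0 0 5"

```text
time: 15.0
position: [0.5591, 0.2366, 0.0538]
tool_rot: [-0.699, 0.107, -0.108, 0.699]
ft_force: [0.8, -1.3, -0.3]
grip_width: 0.0114
```

Emit:
drive_tool --pt "0 1 0 0 0 0 5" --pt "0 1 0 0 0 0 5" --pt "0 1 0 0 0 0 25" --pt "0 1 0 0 0 0 50" --pt "0 1 0 0 0 0 50" --pt "0 1 0 0 0 0 50" --pt "0 1 0 0 0 0 50" --pt "0 1 0 0 0 0 50"

```text
time: 15.8
position: [0.5585, 0.2365, 0.0521]
tool_rot: [0.699, -0.107, 0.107, -0.699]
ft_force: [0.5, -0.2, 0.0]
grip_width: 0.0478
```

Emit:
drive_tool --pt "0 -10 0 0 0 0 50" --pt "0 -30 0 0 0 0 50" --pt "0 -60 0 0 0 0 50" --pt "0 -100 0 0 0 0 50" --pt "0 -140 0 0 0 0 50" --pt "0 -170 0 0 0 0 50" --pt "0 -190 0 0 0 0 50"

```text
time: 16.5
position: [0.5595, 0.2368, 0.246]
tool_rot: [-0.698, 0.106, -0.109, 0.7]
ft_force: [0.9, 0.1, 1.0]
grip_width: 0.0497
```

```bash
python3 - <<'E'
from m import *
a=camera('wrist'); cv2.imwrite('pics/w9.png',a)
o=get_obs();Rt=R.from_quat(o['tool_rot']);print(o['time'],o['position'],Rt.as_matrix().round(3).tolist())
m=meas('wrist',dict(tray=0,tray_lip=.015,tray_tab=.07))
E
```

```text
16.55 [0.56103354 0.23722019 0.24872766] [[0.954, 0.01, 0.3], [-0.3, 0.002, 0.954], [0.009, -1.0, 0.005]]
wrist tray 0.62 [216. 164.] [0.5359 0.1731 0.    ]
wrist tray_lip 0.65 [166. 162.] [0.5115 0.1242 0.015 ]
wrist tray_tab 0.78 [274. 178.] [0.5503 0.2362 0.07  ]
```

View pics/w9.png

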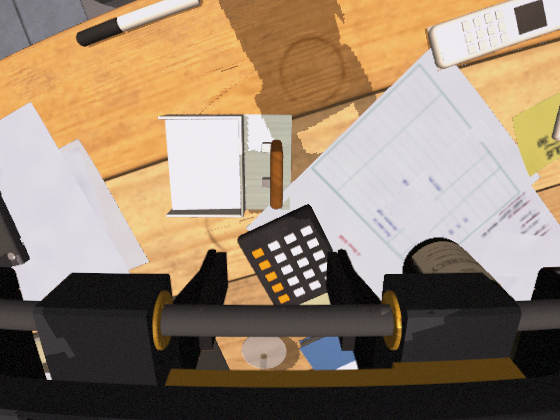

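Emit:
drive_tool --pt "3 0 -40 0 -1 0 0" --pt "6 0 -88 0 -2 0 0" --pt "10 0 -136 0 -3 0 0" --pt "13 0 -184 0 -4 0 0" --pt "17 0 -232 0 -5 0 0" --pt "20 0 -280 0 -6 0 0" --pt "24 0 -328 0 -7 0 0" --pt "27 0 -376 0 -8 0 0" --pt "31 0 -424 0 -9 0 0" --pt "34 0 -472 0 -10 0 0"

```text
time: 17.7
position: [0.4475, -0.225, 0.2403]
tool_rot: [-0.705, 0.047, -0.045, 0.706]
ft_force: [0.5, 0.8, -0.6]
grip_width: 0.0002
```

Emit:
drive_tool --pt "3 0 -40 0 -1 0 0" --pt "5 0 -70 0 -2 0 0" --pt "7 5 -90 0 -2.5 0 0" --pt "8 10 -103 0 -2.7 0 0" --pt "8 10 -103 0 -2.7 0 0" --pt "8 10 -103 0 -2.7 0 0"

```text
time: 18.3
position: [0.4431, -0.3257, 0.2309]
tool_rot: [-0.705, 0.03, -0.029, 0.708]
ft_force: [0.4, 0.8, 0.7]
grip_width: 0.0
```

```bash
python3 - <<'E'
from m import *
a=camera('wrist'); cv2.imwrite('pics/w10.png',a)
o=get_obs();Rt=R.from_quat(o['tool_rot']);print(o['time'],o['position'],Rt.as_matrix().round(3).tolist(),o['ft_force'],o['grip_width'])
m=meas('wrist',dict(lever_pad=.117,hopper_in=.03))
for t in([.4285,-.325,.13],list(m['lever_pad'])): print((Rt.inv().apply(np.array(t)-o['position'])*1000).round(1))
E
```

```text
18.35 [ 0.44336202 -0.3254985   0.23141898] [[0.997, -0.001, 0.083], [-0.083, 0.002, 0.997], [-0.002, -1.0, 0.002]] [ 0.5085402  -0.13732487  0.14201114] 0.0006686482806309841
wrist lever_pad 0.65 [272. 196.] [ 0.4372 -0.3284  0.117 ]
wrist hopper_in 0.91 [417. 195.] [ 0.474  -0.1777  0.03  ]
[-14.7 101.4  -0.9]
[ -5.7 114.4  -3.6]
```

View pics/w10.png

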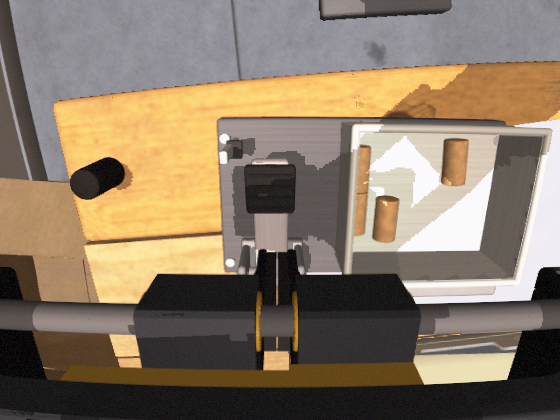

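Emit:
drive_tool --pt "-4 30 -1 0 0 0 0" --pt "-8 60 -2 0 0 0 0" --pt "-12 85 -2 0 0 0 0" --pt "-12 98 -2 0 0 0 0" --pt "-12 107 -2 0 0 0 0" --pt "-12 114 -2 0 0 0 0" --pt "-12 120 -2 0 0 0 0" --pt "-12 124 -2 0 0 0 0" --pt "-12 126 -2 0 0 0 0" --pt "-12 126 -2 0 0 0 0"

```text
time: 19.45
position: [0.4315, -0.3281, 0.1063]
tool_rot: [0.707, -0.03, 0.029, -0.706]
ft_force: [-0.8, 0.2, 3.3]
grip_width: 0.0002
```

```bash
python3 - <<'E'
from m import *
for i in range(4):
    camera('wrist');o=get_obs();print(o['time'],o['position'].round(4) if hasattr(o['position'],'round') else o['position'],np.round(o['ft_force'],2))
E
```

```text
19.5 [ 0.4315 -0.3281  0.1064] [-1.77  0.25  3.95]
19.55 [ 0.4315 -0.3281  0.1065] [-1.1   0.73  3.31]
19.6 [ 0.4315 -0.3281  0.1064] [-2.14 -0.    3.56]
19.65 [ 0.4315 -0.3281  0.1064] [-2.2   0.73  4.22]
```

Emit:
drive_tool --pt "0 4 0 0 0 0 0" --pt "0 8 0 0 0 0 0" --pt "0 12 0 0 0 0 0" --pt "0 15 0 0 0 0 0" --pt "0 17 0 0 0 0 0" --pt "0 17 0 0 0 0 0" --pt "0 17 0 0 0 0 0"

```text
time: 20.35
position: [0.4309, -0.3281, 0.0888]
tool_rot: [-0.706, 0.03, -0.029, 0.707]
ft_force: [-4.4, -0.2, 5.6]
grip_width: 0.0005
```

```bash
python3 - <<'E'
from m import *
F=[]
for i in range(6):
    a=camera('scene');o=get_obs();F.append(o['ft_force'])
print(o['time'],np.round(o['position'],4),np.mean(F,0))
t=camera('top')
cv2.imwrite('pics/s11.png',np.hstack([cv2.resize(a[220:330,230:340],(400,400),interpolation=2),cv2.resize(t[200:265,280:345],(400,400),interpolation=2)]))
E
```

```text
20.65 [ 0.4309 -0.3281  0.0889] [-4.42519911 -0.29150826  6.41883042]
```

Emit:
drive_tool --pt "0 0 0 0 0 0 0" --pt "0 0 0 0 0 0 0" --pt "0 0 0 0 0 0 0" --pt "0 0 0 0 0 0 0" --pt "0 0 0 0 0 0 0" --pt "0 0 0 0 0 0 0" --pt "0 0 0 0 0 0 0" --pt "0 0 0 0 0 0 0" --pt "0 0 0 0 0 0 0" --pt "0 0 0 0 0 0 0"

```text
time: 21.7
position: [0.4309, -0.3281, 0.0889]
tool_rot: [-0.706, 0.03, -0.029, 0.707]
ft_force: [-4.8, -1.9, 6.7]
grip_width: 0.0006
```

Emit:
drive_tool --pt "0 0 0 0 0 0 0" --pt "0 0 0 0 0 0 0" --pt "0 0 0 0 0 0 0" --pt "0 0 0 0 0 0 0" --pt "0 0 0 0 0 0 0" --pt "0 0 0 0 0 0 0" --pt "0 0 0 0 0 0 0" --pt "0 0 0 0 0 0 0" --pt "0 0 0 0 0 0 0" --pt "0 0 0 0 0 0 0"

```text
time: 22.7
position: [0.4309, -0.3281, 0.0889]
tool_rot: [-0.706, 0.03, -0.029, 0.707]
ft_force: [-4.6, -0.2, 5.1]
grip_width: 0.0007
```

Emit:
drive_tool --pt "0 0 0 0 0 0 0" --pt "0 0 0 0 0 0 0" --pt "0 0 0 0 0 0 0" --pt "0 0 0 0 0 0 0" --pt "0 0 0 0 0 0 0" --pt "0 0 0 0 0 0 0" --pt "0 0 0 0 0 0 0" --pt "0 0 0 0 0 0 0" --pt "0 0 0 0 0 0 0" --pt "0 0 0 0 0 0 0"

```text
time: 23.7
position: [0.4309, -0.3281, 0.0889]
tool_rot: [-0.706, 0.03, -0.029, 0.707]
ft_force: [-4.2, -0.2, 6.2]
grip_width: 0.0006
```

```bash
python3 - <<'E'
from m import *
for c in('scene','wrist'):
    camera(c)
    for n in('lever_pad','stopper_0_mid','tray_tab'):
        print(c,n,[(round(r['conf'],2),at_z(c,r['location'],dict(lever_pad=.089,tray_tab=.07).get(n,.042)).round(3).tolist()) for r in mark_of(c,n)])
o=get_obs();print(o['time'],o['position'],o['ft_force'])
print(hand_in())
E
```

```text
scene lever_pad [(0.52, [0.43, -0.323, 0.089])]
scene stopper_0_mid [(0.67, [0.432, -0.152, 0.042])]
scene tray_tab []
wrist lever_pad [(0.79, [0.426, -0.329, 0.089])]
wrist stopper_0_mid [(0.65, [0.434, -0.148, 0.042])]
wrist tray_tab []
24.1 [ 0.43089916 -0.32812462  0.08892808] [-5.69738991 -0.56413852  5.08750516]
the job is handed in; nothing more can be done
None
```

I tipped all four corks into the hopper and put the empty tray back where it started. I then pressed the lever level, held it for over three seconds and handed the job in at 24.1 s with the gripper still holding it.

- **Corks:** a top view after pouring, and the wrist view before pressing, both showed four corks in the hopper. At the end the networks reported only one cork, also inside it.
- **Tray:** a close wrist view after release showed it empty and standing. The pose found was within about 1 cm of the start. It was not in view (or not found) at the very end.
- **Lever:** the fingertip stayed steady at 88.9 mm, against 89 mm for level. It pressed down with about 5–6.5 N, plus about 4–6 N of sideways drag. Both cameras found the pad within about 7 mm of the predicted level position.
- **Not checked:** I never read the lever angle directly; it is inferred from height and force. The last picture could not be viewed because the 12-picture limit was reached. I did not re-measure the pen, knife or glass, but no move went near them.

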